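# Square a brass foot plate on the jig and latch it

### The arm

A 7-joint arm with a two-finger parallel gripper is mounted at the origin on the work surface. World frame = base frame: x ahead of the robot, y to its left, z up, the work surface at z = 0. Lengths are in m, angles in rad, forces in N, time in s.
With the tool pointing down it reaches from about 0.4 to 0.85 m from the base axis. Payload 4.5 kg.
Tool frame: the origin (TCP) lies midway between the tips of the shut fingers; the grasp point (between the pads) lies 19 mm behind it; x points along the fingers, y is the direction in which the jaws open and shut, and the axes are right-handed (so a half turn about x gives the same grasp; the last joint's range is limited). The gripper opens to 88 mm and grips with 3 to 60 N. Pads are 18 mm wide; open, the fingers measure 123 mm over their backs; the gripper's body (75 mm by 187 mm) begins 45 mm behind the grasp point.
Start: joints at [1.194, 0.689, -0.195, 1.565, 0.157, 0.902, -0.215], TCP at [0.25, -0.573, 0.239] pointing down, gripper open.
Joint ranges: [-3.01, 3.01], [-0.46, 2.08], [-1.47, 1.51], [0.13, 2.56], [-1, 4.14], [0.04, 2.09], [-2.66, 2.66]. Speed limits (rad/s): [2.57, 2.57, 3.14, 3.14, 3.14, 3.14, 3.14].

### API

Orientations are given as a unit quaternion [x, y, z, w].
In Python, from plant import r gives the robot as it stands.
- The arm moves only by the tool arm_command, never from a script. Its argument "plan" is a list of rows, each a list of 5 numbers: the finger opening in m, from 0 to 0.0881, then the shift along the tool's x, y, z in m, then the turn about the tool's x in rad. In form: [[grip, dx, dy, dz, roll], ...]. A call has 1 to 12 rows; each row shifts and turns the commanded pose from where the row before left it, along the tool's axes as they then stand; what a row does not reach is not made up. A row lasts 1/8 s, in which the tool goes at most 62.5 mm and 10.7 degrees, less where a joint would pass 70% of its speed; a pose out of reach is approached as far as the arm can. A call is refused whole if a number of a shift passes 0.0625 or a number of a turn 0.188, either way. A call with a gripper value outside its range is refused whole. The fingers move at their own pace and stop on an object; "force" is the grip in N (left out, the last holds). Time passes only in rows, so rows that do not move let the fingers close. It gives the time, the measured TCP pose, the force and the opening at its end, in the units of the state.
- r.get_state(): the state, without advancing time (a new reading comes with each control period).
- r.snapshot(name): name is "scene" or "top"; returns (picture, depth): 384x512x3 uint8, red, green, blue; 384x512 float32, m along the optical axis (not along the pixel's ray), 0 where there is no reading.
- r.calibration(name): a dict with "fx", "fy", "cx", "cy" (pixels), "k1" (the pictures are not rectified: a ray, as slopes to the right and down, at radius r is drawn at 1 + k1 r^2 times it, then the intrinsics apply), "eye" and "orientation" of the camera in the world. Camera axes: x right, y down, z forward; pixel columns grow to the right and rows downward; lengths in m; the calibration is good to about 2 mm. A picture is of the moment at which its call begins. calibration takes no time and is no camera call.
- r.finish_job(): hands the job in, once; it reports no verdict.
The state is a dict: "clock": time; "q": joint angles; "qd": joint speeds; "joint_torque": joint torques, N m; "tool_pos": TCP position; "eef_rot": TCP orientation; "contact_force": force on the tool from outside, world axes, zero at the start; "moment": the same for the moment, N m; "opening": opening from 0.0 (shut) to 1.0 (fully open).
Only numpy, scipy, OpenCV 4.12 (cv2) and the standard library are available. Lean on these libraries where they do the work, as an engineer would, in place of code of your own. Each camera call takes 0.05 s, during which the arm holds its last target.

### The job

Square up the brass foot plate on the wooden jig for polishing: push its free corner so that it swings round on the board, with its notched corner staying at the steel peg, until its long edge lies flush along the pale wooden fence. Then swing the wooden turn-button round over the plate until it points straight across it, at right angles to the fence, and let go. Never lift or tip the plate, and leave all the other things where they are.

Things in the scene. Friction and masses are not known exactly. Their poses are not given: they have to be found in the camera images.
- jig: Dark wooden board 250 x 255 x 15 mm, fixed on the table (z = 0). Origin: axis of the steel peg, at the board's underside; x along the fence, y from peg to fence, z up. Board spans x -45 to 205, y -115 to 140 mm. Peg: 10 mm diameter, 26 mm above the board. Pale wooden fence: fixed bar 14 mm high, x 0 to 125, y 102 to 124 mm; its working face, at y = 102 mm, looks to the peg.
- plate: Loose flat brass plate 150 x 110 x 10 mm (13 with its 112 x 88 step), 0.6 kg, a 16 mm square notch at each corner, flat on the board. Origin: underside, middle of the notch round the peg (2 mm play), so on the peg's axis; x along the long edges, y along the short, z up. Spans x -9 to 141, y -9 to 101 mm. Starts 0.35 to 0.65 rad clockwise of home, where its axes are parallel to the jig's.
- edge_a (a point): Point on the plate's long side that goes to the fence (y = 101 mm in the plate's frame), near the peg-side end: x = 10, z = 5 mm. Home, the gap to the fence's face is about 1 mm, 3 mm with the play. The plate's end at x = 141 mm is straight from y = 7 to 85 mm; pushed near y = 70 towards the plate's -x it swings anticlockwise seen from above, its notch bearing on the peg.
- edge_b (a point): Point on the same long side of the plate near its other end: x = 122, y = 101, z = 5 mm in the plate's frame.
- catch (a joint): Angle of the wooden turn-button, a flat bar 80 x 18 x 8 mm turning on an upright pivot on top of the fence, its upper face 23.5 mm above the board; it passes 2.5 mm over the plate. 0: points along the fence to the jig's +x; grows clockwise seen from above; pi/2: straight across the plate, to the jig's -y. Stops at -0.3 and 1.68 rad. Stays where left; about 1 N at the knob moves it.
- catch_knob (a point): Centre of the top of the round upright wooden knob at the turn-button's free end, 62 mm from the pivot; the knob is 14 mm in diameter and stands 24 mm above the bar, its top 47.5 mm above the board.
- catch_pivot (a point): The turn-button's pivot axis, at the bar's underside (30.5 mm above the table), at x = 45, y = 113 mm in the jig's frame.
- cup_a: Bystander, to be left where it is: small brass candle cup, 34 mm in diameter, 34 mm high, standing on the jig board beside the peg-side end of the fence; origin under its centre.
- cup_b: Bystander, to be left where it is: small brass candle cup, 34 mm in diameter, 34 mm high, standing on the table beside the board; origin under its centre.
- candlestick: Bystander, to be left where it is: brass candlestick, 84 mm wide, 152 mm high, on the table beyond the corner of the board next to the fence's peg-side end; origin under its centre.
- tin: Bystander, to be left where it is: metal tin, 60 mm in diameter, 85 mm high, on the table beside the board on the peg's side; origin under its centre.
- bell: Bystander, to be left where it is: brass bell-shaped cap, 68 mm wide, 64 mm high, on the table; origin under its centre.
- brush: Bystander, to be left where it is: brush lying on the table.
- driver: Bystander, to be left where it is: screwdriver lying on the table.
Not all that is in view belongs to the job. Of the things shaped like the plate, the brass one is meant.

How it is judged:
On the way, in this order (a step that is already met when the one before it is completed fails the run):
1. the plate lies square, its long edge flush along the fence, its notch at the peg (y of each of edge_a, edge_b in the frame of jig above 0.097 m and angle between the x axis of plate and the x axis of jig, either way round below 0.04 rad and horizontal distance between plate and jig below 0.006 m and z of plate in the frame of jig below 0.018 m and angle between plate's own z axis and vertical below 0.03 rad), for 0.2 s.
2. the turn-button stands across the plate (value of joint catch above 1.3 rad), for 0.2 s.
At the end, for the whole second after the job is handed in: The plate lies flat on the board and at rest, square to the fence within 0.04 rad, both ends of its long edge within 5 mm of the fence's face and its notch centred on the peg within 6 mm; the turn-button points across the plate, past 1.3 rad, and is at rest (all of step 1 and value of joint catch above 1.3 rad and linear speed of plate below 0.01 m/s and velocity of joint catch below 0.1 rad/s); the robot touches nothing.
It fails at once if the plate is lifted or tipped (over 8 mm off the board or tilted over 0.12 rad) (z of plate in the frame of jig above 0.023 m or angle between plate's own z axis and vertical above 0.12 rad).
It fails at once if the notched corner leaves the peg (over 10 mm off its axis) (horizontal distance between plate and jig above 0.01 m).
It fails at once if another thing is moved by more than 25 mm (distance of any of cup_a, cup_b, candlestick, tin, bell, brush, driver from where it was at the start of the episode above 0.025 m).
It also fails if it takes over 48 s, if anything falls off the work surface, if the arm or the gripper's body presses on something with over 40 N, if the wrist force passes 120 N, or if a joint passes its speed limit or range.

## Working session

There is one attempt and no reset: what is moved stays moved. The work goes in short steps, Python scripts to look and compute and a tool call to move; the robot and the scene stay as the last step left them, time stands still between calls to the robot, and variables do not carry over. Pictures are saved under pics/ and viewed, and the job is handed in when it is done.

Besides the shell and the picture viewer there is one more tool, called after ">>>" as name(argument=value, ...), one argument or row to a line, values as JSON. arm_command: Moves the arm, as the interface text tells. Its arguments: {"type":"object","properties":{"plan":{"type":"array","items":{"type":"array","items":{"type":"number"}}},"force":{"type":"number"}},"required":["plan"]}

```bash
mkdir -p pics; ls; python3 - <<'E'
from plant import r
import cv2, numpy as np
for n in ("scene","top"):
    p,d=r.snapshot(n); cv2.imwrite(f"pics/{n}0.png",p[:,:,::-1]); np.savez(f"{n}0.npz",p=p,d=d)
    print(n,r.calibration(n))
print(r.get_state())
E
```

```text
pics
scene {'fx': 483.52950780833766, 'fy': 483.52950780833766, 'cx': 260.8973284298611, 'cy': 184.28861316379192, 'k1': 0.021951210932708274, 'eye': array([ 1.24371782, -0.25765383,  1.08063027]), 'orientation': array([ 0.76971252,  0.55139352, -0.19444045, -0.25632156])}
top {'fx': 432.19164055925995, 'fy': 432.19164055925995, 'cx': 260.2506980109677, 'cy': 197.36752213372543, 'k1': -0.14220201583421832, 'eye': array([ 0.31195667, -0.00677143,  1.19652393]), 'orientation': array([-0.7001532 ,  0.70851158, -0.07026589,  0.0534747 ])}
{'clock': 0.1, 'q': array([ 1.19379973,  0.68990082, -0.19453434,  1.56620584,  0.15732157,
        0.9025062 , -0.21506721]), 'qd': array([ 0.00014823, -0.00182861, -0.00186244, -0.00064894, -0.00376871,
       -0.00065132, -0.0005066 ]), 'joint_torque': array([-2.49258570e-03, -5.28494883e+01, -1.27122972e+00, -1.53837293e+01,
       -5.25022054e-02,  1.91418330e-03,  5.46218575e-05]), 'tool_pos': array([ 0.24932928, -0.57251164,  0.23799927]), 'eef_rot': array([-0.69207322, -0.14481627,  0.69239422, -0.14371203]), 'contact_force': array([ 0.26683659,  0.33304447, -0.24923895]), 'moment': array([ 0.00110346, -0.00928262, -0.02051433]), 'opening': 1.0015326792912262}
```

View pics/scene0.png

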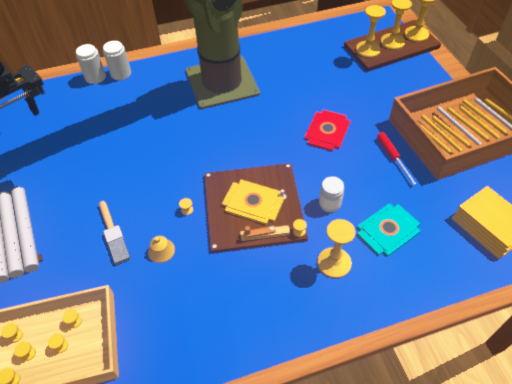

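View pics/top0.png

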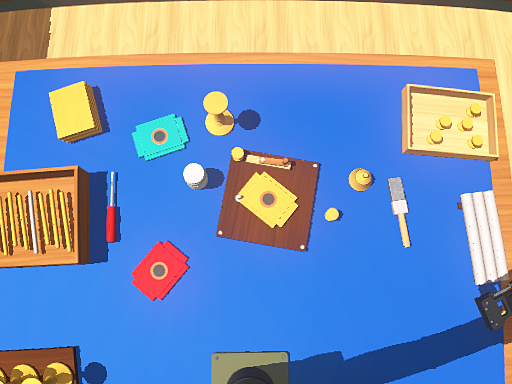

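Candidates shaped like the plate, in the top view: yellow brass plate on the board (267,199), teal plate (160,135), red plate (159,270), and yellow stack (75,112). By the description it's the brass one on the dark jig at (267,199). Checking that in a close crop.

```bash
cat > h.py <<'E'
import numpy as np, cv2
from scipy.spatial.transform import Rotation as R
from plant import r
def cam(n):
    c=r.calibration(n); K=np.array([[c['fx'],0,c['cx']],[0,c['fy'],c['cy']],[0,0,1]])
    return c,K,np.array([c['k1'],0,0,0,0.]),R.from_quat(c['orientation']).as_matrix(),np.array(c['eye'])
def rays(n,uv):
    c,K,D,Rm,e=cam(n)
    p=cv2.undistortPoints(np.array(uv,float).reshape(-1,1,2),K,D).reshape(-1,2)
    return e,np.c_[p,np.ones(len(p))]@Rm.T
def toplane(n,uv,z):
    e,d=rays(n,uv); return e+d*((z-e[2])/d[:,2])[:,None]
def project(n,P):
    c,K,D,Rm,e=cam(n); P=(np.array(P,float).reshape(-1,3)-e)@Rm
    return cv2.projectPoints(P,np.zeros(3),np.zeros(3),K,D)[0].reshape(-1,2)
def snap(n,name):
    p,d=r.snapshot(n); cv2.imwrite(f"pics/{name}.png",p[:,:,::-1]); np.savez(f"{name}.npz",p=p,d=d); return p,d
def crop(name,x0,y0,x1,y1,s,out):
    p=np.load(name+".npz")['p'][y0:y1,x0:x1,::-1]
    cv2.imwrite(f"pics/{out}.png",cv2.resize(p,None,fx=s,fy=s,interpolation=cv2.INTER_CUBIC))
E
python3 -c "
from h import *
crop('top0',200,130,350,260,5,'top0c'); crop('scene0',170,150,350,285,4,'scene0c')"
```

```text
(no output)
```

View pics/top0c.png

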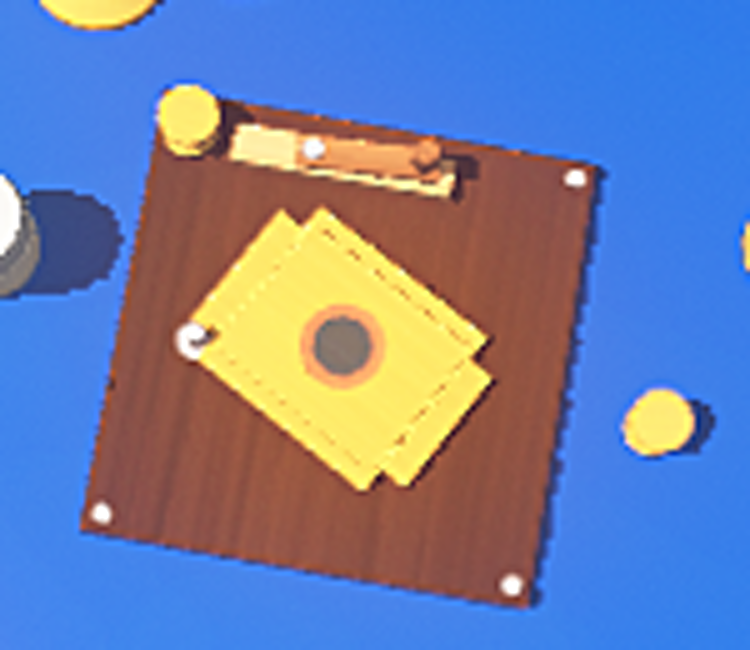

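View pics/scene0c.png

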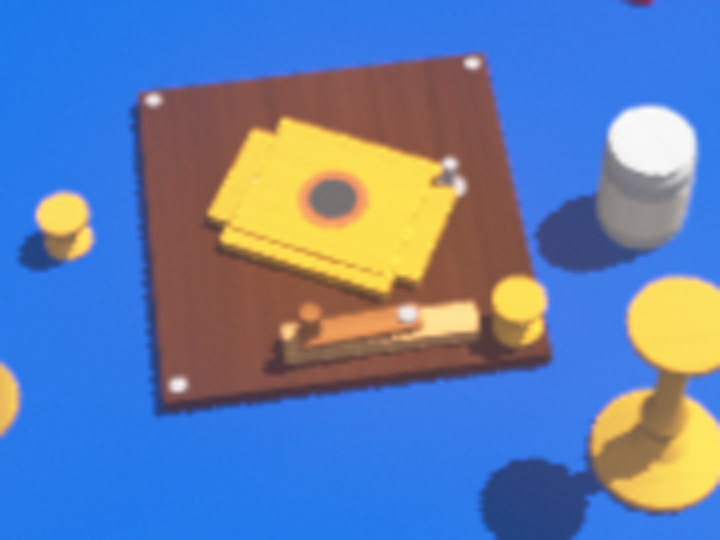

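The crop confirms it. The brass plate at top (267,199) is on the dark board with its notched corner at the steel peg (239,198), and the turn-button on the fence has its knob at about (286,160). Next I measure the jig, plate and knob.

```bash
cat > m.py <<'E'
from h import *
import sys
def jig(n,f):
    p=np.load(f+'.npz')['p']; hsv=cv2.cvtColor(p,cv2.COLOR_RGB2HSV)
    roi=np.zeros(p.shape[:2],np.uint8)
    a=(200,130,350,260) if n=='top' else (170,150,350,285)
    roi[a[1]:a[3],a[0]:a[2]]=1
    h,s,v=[hsv[...,i].astype(int) for i in range(3)]
    m=(((h<16)|(h>170))&(s>90)&(v<150)&(v>40)).astype(np.uint8)*roi
    m=cv2.morphologyEx(m,cv2.MORPH_OPEN,np.ones((3,3)))
    c=max(cv2.findContours(m,cv2.RETR_EXTERNAL,cv2.CHAIN_APPROX_NONE)[0],key=cv2.contourArea).reshape(-1,2)
    w=toplane(n,c,0.015)[:,:2]
    rc=cv2.minAreaRect((w*1000).astype(np.float32)); return np.array(cv2.boxPoints(rc)),rc
def plate(n,f):
    p=np.load(f+'.npz')['p']; hsv=cv2.cvtColor(p,cv2.COLOR_RGB2HSV)
    h,s,v=[hsv[...,i].astype(int) for i in range(3)]
    m=((h>19)&(h<32)&(s>130)&(v>150)).astype(np.uint8)
    roi=np.zeros_like(m); q=project(n,[[.42,-.05,.03]])[0]
    k,l,st,_=cv2.connectedComponentsWithStats(m)
    return l,st,hsv
if __name__=='__main__':
    for n in ('top','scene'):
        b,rc=jig(n,n+'0'); print(n,rc); print(b.round(1))
        l,st,hsv=plate(n,n+'0')
        for i,s in enumerate(st): 
            if s[4]>80: print(i,s)
E
python3 m.py
```

```text
top ((504.79412841796875, -122.919189453125), (114.87312316894531, 250.57351684570312), 79.23464965820312)
[[ 371.  -155.9]
 [ 617.1 -202.7]
 [ 638.6  -89.9]
 [ 392.4  -43.1]]
0 [     0      0    512    384 190214]
1 [  49   82   45   56 1705]
2 [204  92  29  43 680]
5 [466 103  15  14 124]
8 [436 115  15  14 125]
10 [458 117  15  15 124]
11 [427 131  15  13 127]
13 [473 135  10  10  85]
15 [232 148  12  13 110]
17 [349 171   8  19  88]
18 [356 170  12  14  97]
19 [ 239  172   59   56 1708]
21 [ 49 189   9  59 163]
23 [  7 192   9  54 132]
24 [ 38 193  10  52 132]
25 [ 59 192  12  60 166]
26 [ 17 195  10  55 133]
29 [  0 203   7  52 100]
30 [326 208  12  13 115]
38 [ 47 363  24  12 137]
39 [ 14 365  23  11 131]
46 [ 22 378  19   6  87]
scene ((519.0813598632812, -57.039093017578125), (243.86972045898438, 250.3601837158203), 79.18843078613281)
[[ 373.3 -153.3]
 [ 619.2 -200.3]
 [ 664.9   39.3]
 [ 419.    86.2]]
0 [     0      0    512    384 189259]
1 [392   0  20   9 155]
3 [366   5  19  13 185]
6 [409  27  20  14 162]
10 [386  40  19   8  91]
12 [362  48  18   8  83]
15 [464 100  43  33 140]
16 [461 106  38  32 131]
17 [449 108  39  31 118]
18 [423 115  39  36 120]
19 [434 116  35  29 107]
21 [ 222  180   62   43 1509]
22 [ 460  187   52   64 1663]
23 [180 199  12  15 101]
24 [293 220  13  16 122]
25 [328 220  26  23 484]
27 [155 237  19  20 168]
28 [319 248  13  15  83]
29 [324 250  27  27 339]
31 [ 62 308  20  19 235]
32 [  1 323  22  19 256]
33 [ 48 333  20  19 253]
34 [ 14 341  22  20 270]
35 [  0 367  21  17 262]
```

```bash
sed -i 's/^    c=max(cv2.findContours.*$/    c=np.argwhere(m)[:,::-1]/' m.py
cat > m2.py <<'E'
from m import *
for n in ('top','scene'):
    b,rc=jig(n,n+'0'); print(n,rc[1:],b.round(1).tolist())
# plate: fit rectangle of notched outline
for n in ('top','scene'):
    l,st,hsv=plate(n,n+'0'); i=19 if n=='top' else 21
    c=np.argwhere(l==i)[:,::-1]; w=toplane(n,c,0.026)[:,:2]*1000
    rc=cv2.minAreaRect(w.astype(np.float32)); print('plate',n,rc,cv2.boxPoints(rc).round(1).tolist())
# hand points (crop/5+offset ; crop pixel centres)
cr=lambda x,y:((x+.5)/5-.5+200,(y+.5)/5-.5+130)
cs=lambda x,y:((x+.5)/4-.5+170,(y+.5)/4-.5+150)
def tri(a,b):
    e1,d1=rays('top',[a]);e2,d2=rays('scene',[b]);d1=d1[0]/np.linalg.norm(d1);d2=d2[0]/np.linalg.norm(d2)
    s=np.linalg.lstsq(np.c_[d1,-d2],e2-e1,rcond=None)[0]; P=e1+d1*s[0];Q=e2+d2*s[1]
    return ((P+Q)/2).round(4),np.linalg.norm(P-Q).round(4)
print('knob',tri(cr(430,148),cs(310,312)),toplane('top',[cr(430,148)],.0625))
print('pivot',tri(cr(313,147),cs(407,314)))
print('peg',tri(cr(189,341),cs(449,163)),toplane('top',[cr(189,341)],.041))
print('cupa',toplane('top',[cr(189,113)],.049)); print('cupb',toplane('top',[cr(660,420)],.034))
E
python3 m2.py
```

```text
top ((246.26002502441406, 250.4313201904297), 79.55928802490234) [[371.29998779296875, -156.10000610351562], [617.5999755859375, -201.5], [662.2000122070312, 40.70000076293945], [415.8999938964844, 86.0999984741211]]
scene ((243.86972045898438, 250.3601837158203), 79.18843078613281) [[373.29998779296875, -153.3000030517578], [619.2000122070312, -200.3000030517578], [664.9000244140625, 39.29999923706055], [419.0, 86.19999694824219]]
plate top ((514.1048583984375, -57.01557922363281), (148.8046112060547, 109.88834381103516), 50.44594192504883) [[424.3999938964844, -79.4000015258789], [509.1000061035156, -149.39999389648438], [603.7999877929688, -34.599998474121094], [519.0999755859375, 35.29999923706055]]
plate scene ((513.9395751953125, -55.36515808105469), (149.99978637695312, 108.71417999267578), 50.5074348449707) [[424.29998779296875, -78.69999694824219], [508.20001220703125, -147.8000030517578], [603.5999755859375, -32.099998474121094], [519.7000122070312, 37.099998474121094]]
knob (array([ 0.6164, -0.1037,  0.0669]), np.float64(0.0029)) [[ 0.61718577 -0.10553263  0.0625    ]]
pivot (array([ 0.6235, -0.0419,  0.0434]), np.float64(0.0014))
peg (array([0.5164, 0.0263, 0.0376]), np.float64(0.0003)) [[0.51581988 0.02628026 0.041     ]]
cupa [[0.6417458 0.0255592 0.049    ]]
cupb [[ 0.47061921 -0.23054431  0.034     ]]
```

```bash
cat > geo.py <<'E'
from h import *
O=np.array([.5204,.0236]); a=np.deg2rad(-100.6)
X=np.array([np.cos(a),np.sin(a)]); Y=np.array([-X[1],X[0]])
def J(x,y): return O+x*X+y*Y
def toJ(p): d=np.array(p)[:2]-O; return np.array([d@X,d@Y])
def P(x,y,th):  # plate pt at angle th (ccw from home)
    c,s=np.cos(th),np.sin(th); return J(c*x-s*y,s*x+c*y)
def tool():
    s=r.get_state(); M=R.from_quat(s['eef_rot']).as_matrix(); return s,np.array(s['tool_pos']),M
def intool(w): s,p,M=tool(); return M.T@(np.array(w)-p)
E
python3 -c "
from geo import *
s,p,M=tool(); print(p,M.round(3)); 
yz=lambda v:np.degrees(np.arctan2(v[1],v[0]))
print('tool y yaw',yz(M[:,1]),'z yaw',yz(M[:,2]),'plate x yaw',-129.5)
g=P(141+30,62,-.504); print(g,intool([*g,.1]),intool([*g,.238]))
"

```

```text
[ 0.24932928 -0.57251164  0.23799927] [[-0.001  0.399 -0.917]
 [ 0.001 -0.917 -0.399]
 [-1.    -0.002  0.   ]]
tool y yaw -66.45568754801116 z yaw -156.45567586084687 plate x yaw -129.5
[ -60.3396664  -171.38542053] [-6.10864642e-02  1.32390253e+02  1.23777673e+02] [ -0.19908628 132.39002947 123.77769064]
```

```bash
python3 -c "
from geo import *
g=P(.171,.062,-.504); print(g,'start',intool([*g,.1]))
"

```

```text
[ 0.45953993 -0.14780902] start [ 0.13844864 -0.3051522  -0.36237928]
```

>>> arm_command(
  plan=[
    [0, 0, -0.038, -0.045, 0],
    [0, 0, -0.038, -0.045, 0],
    [0, 0, -0.038, -0.045, 0],
    [0, 0, -0.038, -0.045, 0],
    [0, 0, -0.038, -0.045, 0],
    [0, 0, -0.038, -0.045, 0],
    [0, 0, -0.038, -0.045, 0],
    [0, 0, -0.038, -0.045, 0],
    [0, 0, 0, 0, -0.157],
    [0, 0, 0, 0, -0.157],
    [0, 0, 0, 0, -0.157],
    [0, 0, 0, 0, 0],
  ],
  force=20,
)

```text
clock: 1.6
tool_pos: [0.458, -0.1505, 0.2385]
eef_rot: [-0.64, -0.302, 0.64, -0.301]
contact_force: [-0.5, 0.1, 0.5]
opening: 0.006
```

```bash
python3 -c "
from geo import *
s,p,M=tool(); print(p, np.degrees(np.arctan2(M[1,2],M[0,2])),s['opening'],s['clock'],s['contact_force'])
g=P(.171,.062,-.504); print(g,'go',intool([*g,.019]))
"

```

```text
[ 0.45800088 -0.15049167  0.23845648] -129.5665348992097 0.005672854176047951 1.6 [-0.47429193  0.08838521  0.52680975]
[ 0.45953993 -0.14780902] go [ 0.21945694 -0.00035159 -0.00303955]
```

Descend just off the plate's end, standing off about 20 mm, and take a look.

>>> arm_command(
  plan=[
    [0, 0.05, 0, 0, 0],
    [0, 0.06, 0, 0, 0],
    [0, 0.06, 0, 0, 0],
    [0, 0.03, 0, 0, 0],
    [0, 0.015, 0, 0, 0],
    [0, 0.004, 0, 0, 0],
    [0, 0, 0, 0, 0],
  ],
)

```text
clock: 2.48
tool_pos: [0.4589, -0.1508, 0.0205]
eef_rot: [0.64, 0.301, -0.639, 0.302]
contact_force: [0.3, -0.3, 0.1]
opening: 0.007
```

```bash
python3 -c "
from geo import *
s,p,M=tool(); print(p,s['contact_force'],s['clock'])
snap('top','top1');snap('scene','scene1');crop('top1',200,130,350,260,5,'top1c'); crop('scene1',170,130,350,285,4,'scene1c')
"

```

```text
[ 0.45885962 -0.15077949  0.02047912] [ 0.30724249 -0.33169372  0.14025481] 2.475
```

View pics/top1c.png

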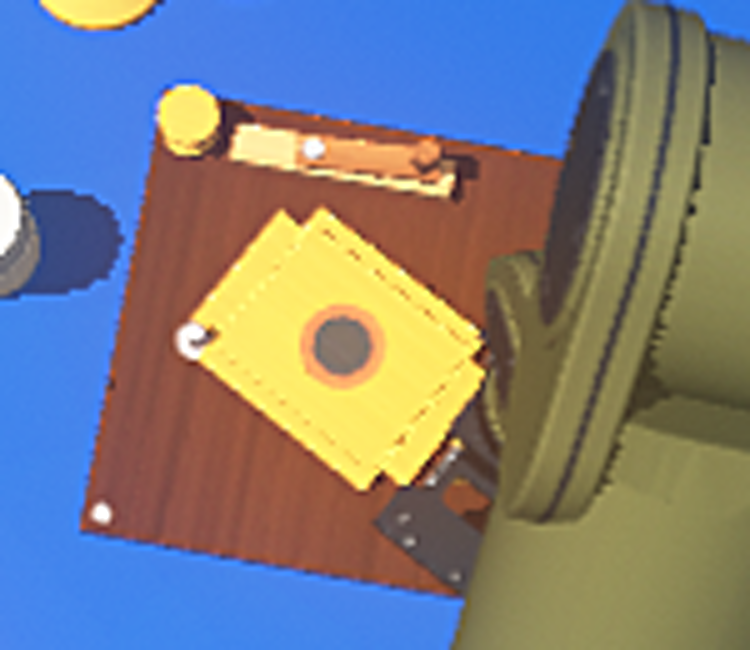

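View pics/scene1c.png

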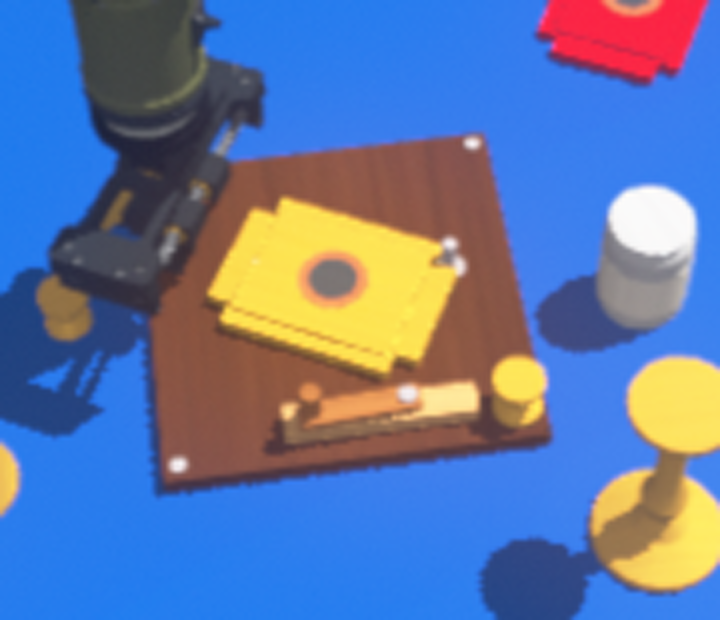

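>>> arm_command(
  plan=[
    [0, 0.001, 0, -0.006, 0],
    [0, 0.0005, 0, -0.006, 0],
    [0, 0, 0, -0.003, 0],
    [0, 0, 0, -0.002, 0],
    [0, 0, 0, -0.002, 0],
    [0, 0, 0, 0, 0],
  ],
)

```text
clock: 3.32
tool_pos: [0.4704, -0.1358, 0.0182]
eef_rot: [0.639, 0.302, -0.639, 0.302]
contact_force: [-0.4, 0.0, -0.2]
opening: 0.0
```

```bash
cat > st.py <<'E'
from geo import *
s,p,M=tool(); f=np.array(s['contact_force'])
zy=np.arctan2(M[1,2],M[0,2]); th=zy-a
c=toJ(p); cs=np.array([np.cos(th)*c[0]+np.sin(th)*c[1],-np.sin(th)*c[0]+np.cos(th)*c[1]])
print('t',s['clock'],'p',p.round(4),'toolth',th.round(4),'jig',c.round(4),'local',cs.round(4),'F tool',(M.T@f).round(2))
E
python3 st.py
```

```text
t 3.325 p [ 0.4704 -0.1358  0.0182] toolth -0.5039 jig [ 0.1659 -0.0198] local [0.1548 0.0627] F tool [ 0.24 -0.3   0.24]
```

>>> arm_command(
  plan=[
    [0, 0, 0, -0.0015, 0],
    [0, 0, 0, -0.0015, 0],
    [0, 0, 0, -0.0015, 0],
    [0, 0, 0, 0, 0],
  ],
)

```text
clock: 3.82
tool_pos: [0.4733, -0.1323, 0.0182]
eef_rot: [0.639, 0.302, -0.639, 0.302]
contact_force: [0.6, 0.3, -0.8]
opening: 0.005
```

```bash
python3 st.py; python3 -c "
from geo import *
snap('scene','scene2'); crop('scene2',170,130,350,285,4,'scene2c')"
```

```text
t 3.825 p [ 0.4733 -0.1323  0.0182] toolth -0.5038 jig [ 0.1619 -0.0177] local [0.1503 0.0627] F tool [ 0.78  0.22 -0.63]
```

View pics/scene2c.png

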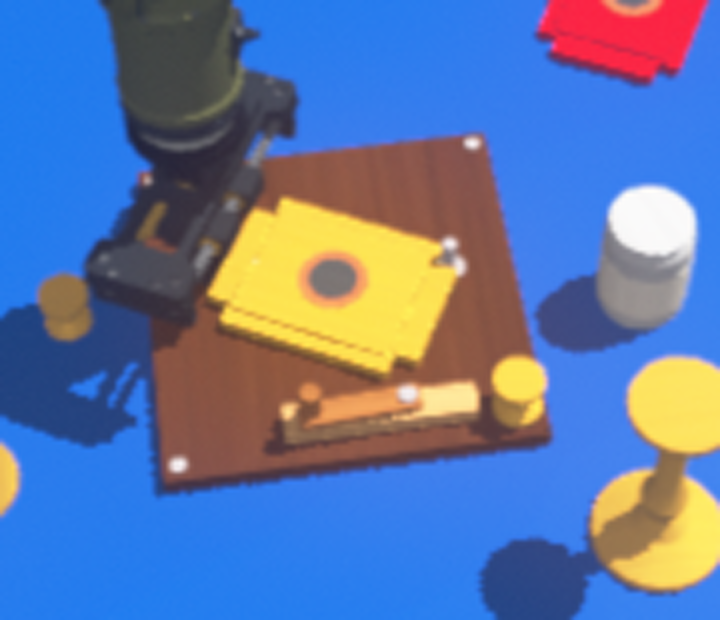

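>>> arm_command(
  plan=[
    [0, 0, 0.0074, -0.0038, -0.05],
    [0, 0, 0.0074, -0.0034, -0.05],
    [0, 0, 0.0074, -0.0033, -0.05],
    [0, 0, 0.0074, -0.0033, -0.05],
    [0, 0, 0.0074, -0.0033, -0.05],
    [0, 0, 0, 0, 0],
  ],
)

```text
clock: 4.62
tool_pos: [0.5154, -0.1389, 0.0184]
eef_rot: [0.598, 0.379, -0.596, 0.38]
contact_force: [0.0, -1.7, 0.1]
opening: 0.002
```

```bash
python3 st.py; python3 -c "
from geo import *
snap('scene','scene3'); crop('scene3',170,130,350,285,4,'scene3c')"
```

```text
t 4.625 p [ 0.5154 -0.1389  0.0184] toolth -0.2535 jig [0.1606 0.025 ] local [0.1492 0.0644] F tool [-0.13  0.77  1.52]
```

View pics/scene3c.png

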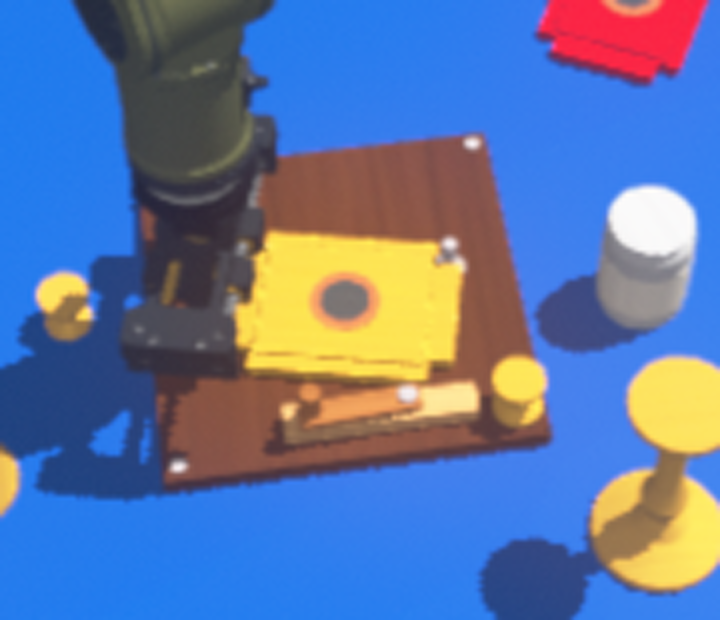

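>>> arm_command(
  plan=[
    [0, 0, 0.0074, -0.0034, -0.05],
    [0, 0, 0.0074, -0.0034, -0.05],
    [0, 0, 0.0074, -0.0034, -0.05],
    [0, 0, 0.0074, -0.0034, -0.05],
    [0, 0, 0, 0, 0],
  ],
)

```text
clock: 5.3
tool_pos: [0.5479, -0.1363, 0.0183]
eef_rot: [0.557, 0.437, -0.555, 0.438]
contact_force: [0.3, -2.3, -0.8]
opening: 0.009
```

```bash
python3 st.py; python3 -c "
from geo import *
snap('scene','scene4'); crop('scene4',170,130,350,285,4,'scene4c')"
```

```text
t 5.3 p [ 0.5479 -0.1363  0.0183] toolth -0.0532 jig [0.1521 0.0564] local [0.1489 0.0645] F tool [0.75 0.85 2.17]
```

View pics/scene4c.png

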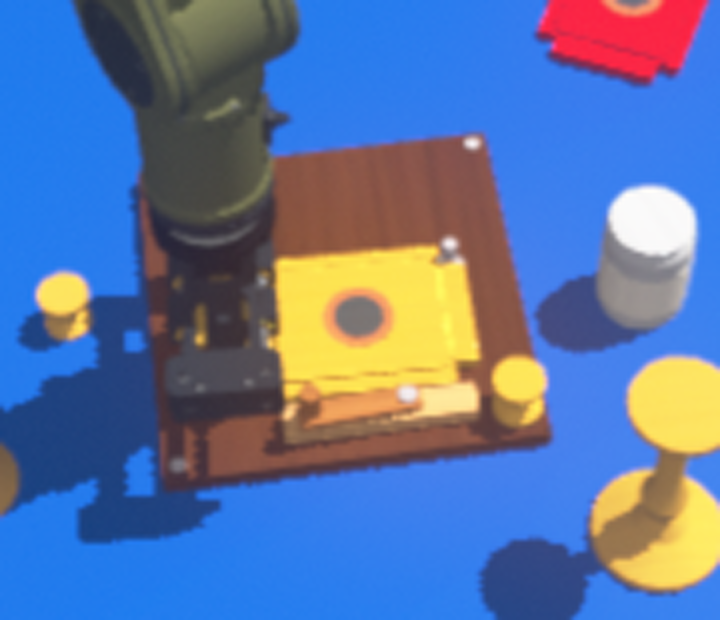

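>>> arm_command(
  plan=[
    [0, 0, 0.003, -0.0014, -0.02],
    [0, 0, 0.003, -0.0014, -0.02],
    [0, 0, 0.0015, -0.0007, -0.01],
    [0, 0, 0, 0, 0],
    [0, 0, 0, 0, 0],
  ],
)

```text
clock: 5.98
tool_pos: [0.5542, -0.1349, 0.0182]
eef_rot: [0.545, 0.45, -0.545, 0.451]
contact_force: [-0.1, -2.6, -0.8]
opening: 0.002
```

```bash
python3 st.py
```

```text
t 5.975 p [ 0.5542 -0.1349  0.0182] toolth -0.004 jig [0.1496 0.0624] local [0.1493 0.063 ] F tool [0.77 0.42 2.58]
```

>>> arm_command(
  plan=[
    [0, 0, 0.0005, -0.0006, -0.005],
    [0, 0, 0.0005, -0.0006, -0.005],
    [0, 0, 0, 0, 0],
  ],
)

```text
clock: 6.35
tool_pos: [0.5557, -0.1336, 0.0182]
eef_rot: [0.543, 0.453, -0.542, 0.453]
contact_force: [-0.1, -3.9, -2.2]
opening: 0.007
```

```bash
python3 st.py;python3 -c "
from geo import *
snap('scene','scene5'); crop('scene5',170,130,350,285,4,'scene5c');snap('top','top5'); crop('top5',200,130,350,260,5,'top5c')"
```

```text
t 6.35 p [ 0.5557 -0.1336  0.0182] toolth 0.0062 jig [0.148  0.0636] local [0.1484 0.0627] F tool [2.24 0.62 3.9 ]
```

View pics/scene5c.png

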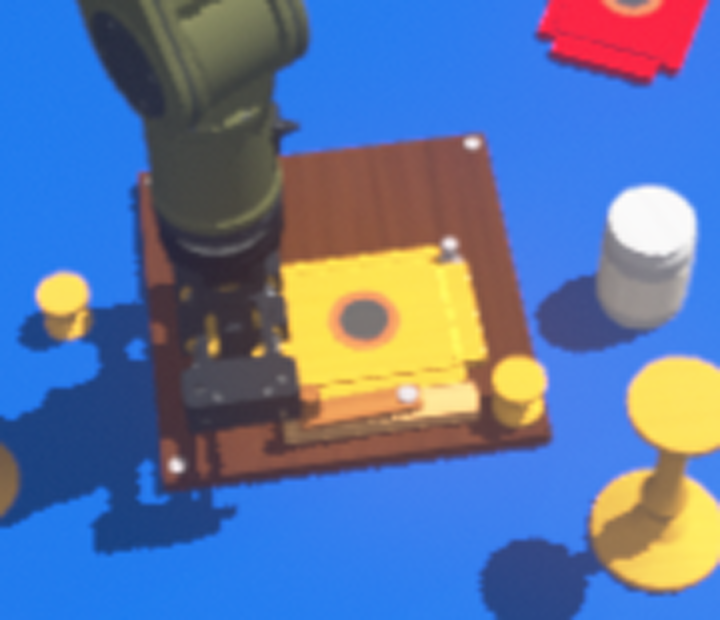

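View pics/top5c.png

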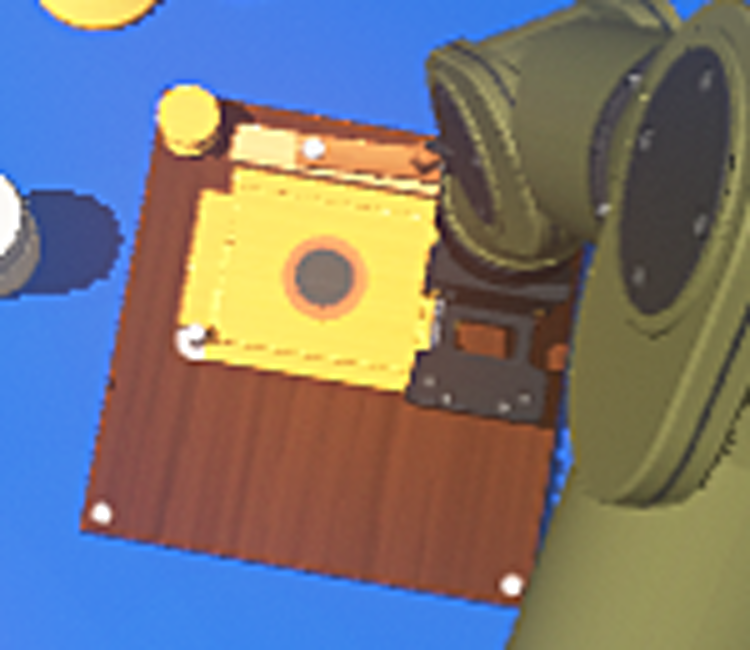

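>>> arm_command(
  plan=[
    [0, 0, 0.0005, -0.0006, -0.004],
    [0, 0, 0.0005, -0.0006, -0.004],
    [0, 0, 0, 0, 0],
  ],
)

```text
clock: 6.82
tool_pos: [0.5563, -0.1331, 0.0182]
eef_rot: [-0.541, -0.455, 0.541, -0.456]
contact_force: [-0.3, -4.0, -0.4]
opening: 0.003
```

```bash
python3 st.py; cat > pm.py <<'E'
from geo import *
import sys
n,f=sys.argv[1:3]
p=np.load(f+'.npz')['p']; hsv=cv2.cvtColor(p,cv2.COLOR_RGB2HSV)
h,s,v=[hsv[...,i].astype(int) for i in range(3)]
m=((h>22)&(h<32)&(s>150)&(v>150)).astype(np.uint8)
k,l,st,_=cv2.connectedComponentsWithStats(m)
q=project(n,[[*J(.03,.05),.028]])[0].round().astype(int); i=l[q[1],q[0]]; print('area',st[i])
c=np.argwhere(l==i)[:,::-1]; w=toplane(n,c,.026)
j=np.array([toJ(x) for x in w])*1000
# top edge (towards the fence): max y per x-bin ; bottom edge: min y
for nm,lo,hi,fn in (('fence side',20,115,np.max),('peg side',15,115,np.min)):
    xs=np.arange(lo,hi,5); ys=[fn(j[(abs(j[:,0]-x)<3),1]) for x in xs]
    k=np.polyfit(xs,ys,1); res=np.array(ys)-np.polyval(k,xs); g=abs(res)<2
    k=np.polyfit(xs[g],np.array(ys)[g],1); print(nm,'slope',k[0].round(4),'y at 66',np.polyval(k,66).round(2),g.sum())
E
python3 pm.py top top5; python3 pm.py scene scene5
```

```text
t 6.825 p [ 0.5563 -0.1331  0.0182] toolth 0.0139 jig [0.1474 0.0642] local [0.1483 0.0621] F tool [0.4  0.37 3.98]
area [     0      0    512    384 194034]
fence side slope 0.2042 y at 66 644.58 19
peg side slope 0.1765 y at 66 -491.47 20
area [ 241  192   50   37 1177]
fence side slope -0.0633 y at 66 93.17 7
peg side slope 0.0103 y at 66 -8.56 20
```

>>> arm_command(
  plan=[
    [0, 0, 0.0005, -0.0007, -0.004],
    [0, 0, 0.0005, -0.0007, -0.004],
    [0, 0, 0, 0, 0],
  ],
)

```text
clock: 7.2
tool_pos: [0.5581, -0.1326, 0.0183]
eef_rot: [-0.539, -0.457, 0.539, -0.458]
contact_force: [-0.2, -5.4, -1.6]
opening: 0.006
```

```bash
python3 st.py
```

```text
t 7.2 p [ 0.5581 -0.1326  0.0183] toolth 0.0215 jig [0.1466 0.0658] local [0.148  0.0626] F tool [1.63 0.69 5.34]
```

>>> arm_command(
  plan=[
    [0, 0, 0, -0.0007, 0],
    [0, 0, 0, -0.0007, 0],
    [0, 0, 0, 0, 0],
  ],
)

```text
clock: 7.58
tool_pos: [0.558, -0.1326, 0.0183]
eef_rot: [-0.539, -0.456, 0.54, -0.458]
contact_force: [-0.1, -7.3, -1.3]
opening: 0.004
```

```bash
python3 st.py
```

```text
t 7.575 p [ 0.558  -0.1326  0.0183] toolth 0.0206 jig [0.1466 0.0657] local [0.1479 0.0627] F tool [1.35 1.09 7.26]
```

The tool has stalled and the force is rising to about 7 N, so the plate is against the fence. I'll back straight off, lift clear and check.

>>> arm_command(
  plan=[
    [0, 0, 0, 0.003, 0],
    [0, 0, 0, 0.012, 0],
    [0, 0, 0, 0.02, 0],
    [0, -0.03, 0, 0.01, 0],
    [0, -0.06, 0, 0.03, 0],
    [0, -0.05, 0, 0.05, 0],
    [0, -0.02, 0, 0.06, 0],
    [0, 0, 0, 0.06, 0],
    [0, 0, 0, 0, 0],
  ],
)

```text
clock: 8.7
tool_pos: [0.5165, -0.3706, 0.1679]
eef_rot: [-0.54, -0.454, 0.542, -0.456]
contact_force: [-0.3, 1.0, -0.8]
opening: 0.003
```

```bash
python3 st.py;python3 -c "
from geo import *
snap('scene','scene6'); crop('scene6',200,160,320,250,6,'scene6c');snap('top','top6'); crop('top6',220,140,330,230,7,'top6c')
def m(n,f):
    import m as mm
"; python3 pm.py top top6; python3 pm.py scene scene6
```

```text
t 8.7 p [ 0.5165 -0.3706  0.1679] toolth 0.012 jig [0.3882 0.0686] local [0.389 0.064] F tool [ 0.77 -0.43 -0.99]
area [     0      0    512    384 194945]
fence side slope 0.2042 y at 66 644.58 19
peg side slope 0.1765 y at 66 -491.47 20
area [ 233  192   58   39 1415]
fence side slope -0.0633 y at 66 93.17 7
peg side slope 0.0279 y at 66 -7.5 20
```

View pics/top6c.png

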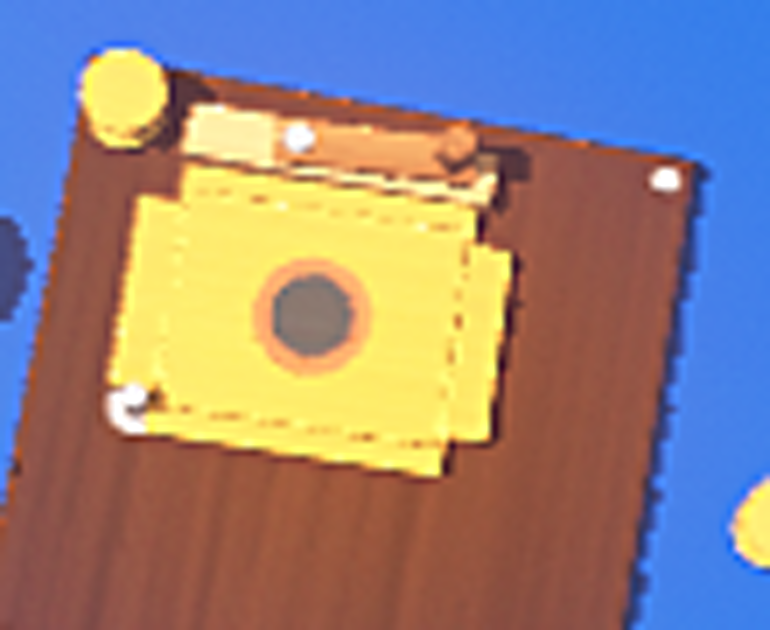

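View pics/scene6c.png

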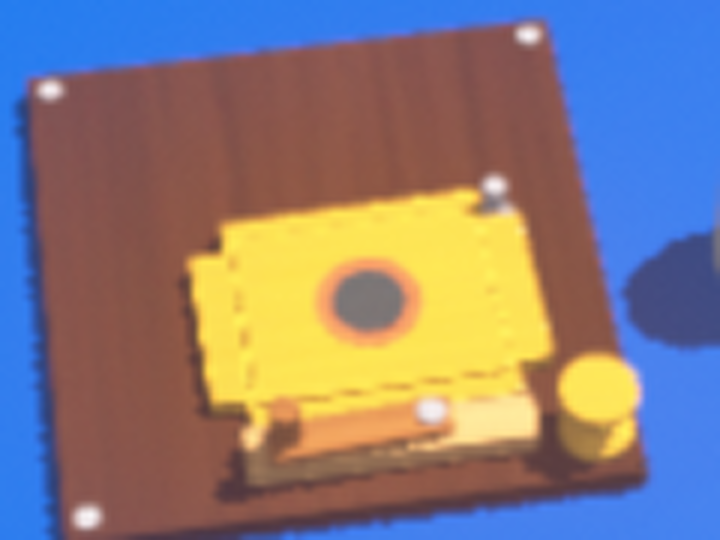

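```bash
cat > pm2.py <<'E'
from geo import *
import sys
n,f=sys.argv[1:3]
p=np.load(f+'.npz')['p']; hsv=cv2.cvtColor(p,cv2.COLOR_RGB2HSV)
h,s,v=[hsv[...,i].astype(float) for i in range(3)]
sc=h.copy(); sc[h>90]=0   # brown h~8, brass ~25
yel=((h>19)&(h<33)&(s>120)&(v>140))
# subpixel: along lines in jig frame, mean of 'yellow' score transitions
def edge(pts,dirv,z,ln=.016):
    out=[]
    ts=np.linspace(-ln,ln,129)
    for q in pts:
        w=np.array([[*J(*(np.array(q)+t*np.array(dirv))),z] for t in ts]); uv=project(n,w).astype(np.float32)
        g=p[...,1].astype(np.float32)
        val=cv2.remap(g,uv[:,0].reshape(-1,1),uv[:,1].reshape(-1,1),cv2.INTER_LINEAR).ravel()
        val=cv2.GaussianBlur(val.reshape(-1,1),(1,9),0).ravel()
        k=np.argmin(np.gradient(val)); out.append(ts[k])
    return np.array(out)*1000
def fit(nm,xs,o):
    k=np.polyfit(xs,o,1)
    for _ in range(3):
        g=abs(o-np.polyval(k,xs))<1.5; k=np.polyfit(xs[g],o[g],1)
    print(nm,'slope',k[0].round(4),'off',np.polyval(k,xs.mean()).round(2),g.sum())
xs=np.arange(20,120,4.)
z=float(sys.argv[3]) if len(sys.argv)>3 else .025
fit('peg-side edge y (neg=outwards)',xs,edge([(x/1000,-.009) for x in xs],(0,-1),z))
ys=np.arange(12,82,4.)
fit('end edge x (slope=-theta)',ys,edge([(.141,y/1000) for y in ys],(1,0),z))
# board edges (brown->blue: use red channel)
def bedge(pts,d):
    out=[];ts=np.linspace(-.012,.012,97)
    for q in pts:
        w=np.array([[*J(*(np.array(q)+t*np.array(d))),.015] for t in ts]); uv=project(n,w).astype(np.float32)
        g=p[...,2].astype(np.float32)
        val=cv2.GaussianBlur(cv2.remap(g,uv[:,0].reshape(-1,1),uv[:,1].reshape(-1,1),cv2.INTER_LINEAR),(1,9),0).ravel()
        out.append(ts[np.argmax(np.gradient(val))])
    return np.array(out)*1000
x2=np.arange(-30,190,5.)
fit('board y=-115',x2,bedge([(x/1000,-.115) for x in x2],(0,-1)))
fit('board y=140',x2,bedge([(x/1000,.140) for x in x2],(0,1)))
y2=np.arange(-100,100,5.)
fit('board x=205',y2,bedge([(.205,y/1000) for y in y2],(1,0)))
fit('board x=-45',y2,bedge([(-.045,y/1000) for y in y2],(-1,0)))
E
python3 pm2.py top top6; echo; python3 pm2.py scene scene6
```

```text
peg-side edge y (neg=outwards) slope -0.0219 off 0.03 25
end edge x (slope=-theta) slope -0.0263 off -2.38 18
board y=-115 slope 0.0014 off 0.4 43
board y=140 slope -0.0022 off -0.02 41
board x=205 slope -0.0014 off 3.87 30
board x=-45 slope -0.0042 off -1.23 39

peg-side edge y (neg=outwards) slope -0.0135 off 1.93 22
end edge x (slope=-theta) slope -0.0252 off -3.64 18
board y=-115 slope 0.0001 off 0.59 40
board y=140 slope -0.0012 off 6.89 43
board x=205 slope 0.0068 off 3.93 37
board x=-45 slope -0.0018 off 0.1 37
```

```bash
python3 - <<'E'
from geo import *
cr=lambda x,y:((x+.5)/7-.5+220,(y+.5)/7-.5+140)
cs=lambda x,y:((x+.5)/6-.5+200,(y+.5)/6-.5+160)
k=toplane('top',[cr(459,142)],.0625)[0]; k2=toplane('scene',[cs(285,408)],.0625)[0]
pv=J(.045,.113)
for q in (k,k2): 
    d=toJ(q)-toJ(pv); print(q.round(4),toJ(q).round(4),np.linalg.norm(d).round(4),'catch',-np.arctan2(d[1],d[0]).round(3))
kk=pv+.062*(np.cos(-.08)*X-np.sin(-.08)*Y); print(kk, 'move',intool([*kk,.047]).round(4))
E
```

```text
[ 0.6153 -0.1042  0.0625] [0.1082 0.1168] 0.0633 catch -0.061
[ 0.6139 -0.1017  0.0625] [0.106 0.115] 0.061 catch -0.032
[ 0.61669554 -0.1030771 ] move [ 0.1214  0.0537 -0.2725]
```

>>> arm_command(
  plan=[
    [0.032, 0, 0.01, -0.055, 0],
    [0.032, 0, 0.01, -0.055, 0],
    [0.032, 0, 0.01, -0.055, 0],
    [0.032, 0, 0.011, -0.055, 0],
    [0.032, 0, 0.0115, -0.0525, 0],
    [0.032, 0, 0, 0, 0],
    [0.032, 0.045, 0, 0, 0],
    [0.032, 0, 0, 0, 0],
  ],
)

```text
clock: 9.8
tool_pos: [0.6123, -0.1023, 0.1204]
eef_rot: [-0.537, -0.46, 0.54, -0.456]
contact_force: [-1.6, 0.1, -0.3]
opening: 0.358
```

```bash
python3 st.py;python3 -c "
from geo import *
print(r.get_state()['opening']*.0881, intool([.6155,-.103,.047]))
snap('scene','scene7'); crop('scene7',180,140,320,250,5,'scene7c')"
```

```text
t 9.8 p [ 0.6123 -0.1023  0.1204] toolth 0.0242 jig [0.1069 0.1135] local [0.1096 0.1109] F tool [ 0.31 -1.56  0.19]
0.031534978006150315 [7.33951131e-02 3.84769628e-03 8.55422490e-05]
```

View pics/scene7c.png

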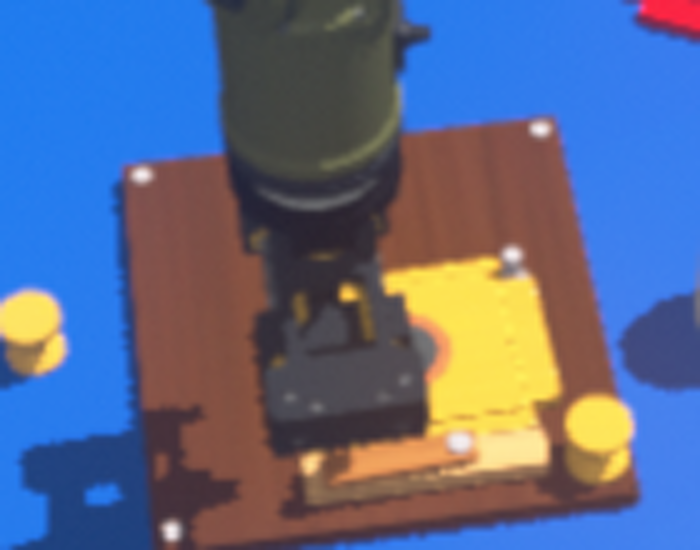

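>>> arm_command(
  plan=[
    [0.032, 0, 0.0035, 0, 0],
    [0.032, 0.035, 0, 0, 0],
    [0.032, 0.012, 0, 0, 0],
    [0.032, 0.01, 0, 0, 0],
    [0.032, 0.01, 0, 0, 0],
    [0.032, 0.006, 0, 0, 0],
    [0.032, 0, 0, 0, 0],
  ],
)

```text
clock: 10.72
tool_pos: [0.6188, -0.1037, 0.0499]
eef_rot: [-0.539, -0.458, 0.539, -0.458]
contact_force: [0.5, -0.1, -0.3]
opening: 0.364
```

```bash
python3 st.py;python3 -c "
from geo import *
print(r.get_state()['opening']*.0881, intool([.6155,-.103,.047]))
snap('scene','scene8'); crop('scene8',180,140,320,250,5,'scene8c');snap('top','top8'); crop('top8',220,140,330,230,7,'top8c')"
```

```text
t 10.725 p [ 0.6188 -0.1037  0.0499] toolth 0.0221 jig [0.107  0.1201] local [0.1097 0.1177] F tool [0.3  0.53 0.04]
0.03209719335005565 [ 0.00286422 -0.00334076 -0.00016679]
```

View pics/scene8c.png

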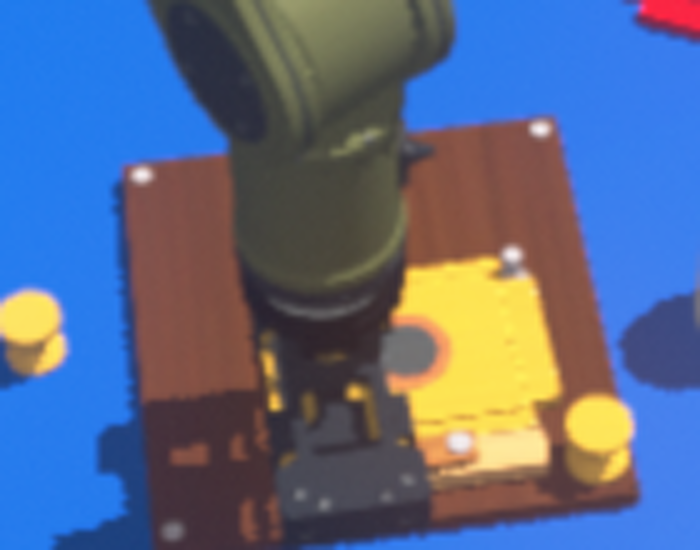

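View pics/top8c.png

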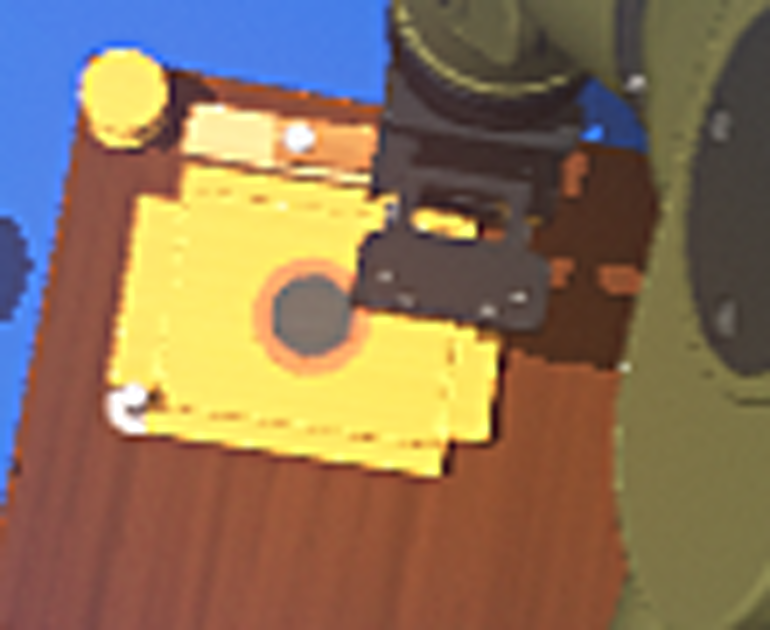

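>>> arm_command(
  plan=[
    [0.032, 0, -0.0093, 0.0003, 0.15],
    [0.032, 0, -0.0093, 0.0003, 0.15],
    [0.032, 0, -0.0093, 0.0003, 0.15],
    [0.032, 0, -0.0093, 0.0003, 0.15],
    [0.032, 0, -0.0093, 0.0003, 0.15],
    [0.032, 0, -0.0093, 0.0003, 0.15],
    [0.032, 0, 0, 0, 0],
  ],
)

```text
clock: 11.7
tool_pos: [0.5717, -0.0769, 0.0506]
eef_rot: [0.684, 0.178, -0.684, 0.179]
contact_force: [-0.3, -0.2, -0.7]
opening: 0.365
```

```bash
cat > kn.py <<'E'
from geo import *
s,p,M=tool(); c=toJ(p)-np.array([.045,.113])
print('t',s['clock'],'z',p[2].round(4),'polar cw',-np.arctan2(c[1],c[0]).round(3),'rad',np.linalg.norm(c).round(4),'toolz cw',(a-np.arctan2(M[1,2],M[0,2])).round(3),'F',(M.T@s['contact_force']).round(2),s['opening']*.0881)
E
python3 kn.py; python3 -c "
from geo import *
snap('top','top9'); crop('top9',220,140,330,230,7,'top9c')"
```

```text
t 11.7 z 0.0506 polar cw 0.782 rad 0.0625 toolz cw 0.875 F [0.71 0.04 0.38] 0.03215427357567844
```

View pics/top9c.png

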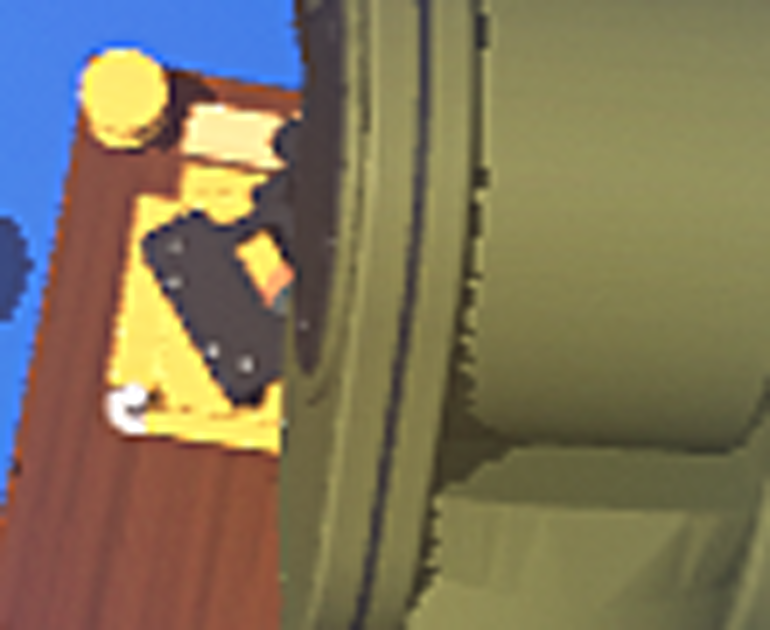

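Path is on the arc (radius 62.5 mm) at low force; continue.

>>> arm_command(
  plan=[
    [0.032, 0, -0.0093, 0.0003, 0.15],
    [0.032, 0, -0.0093, 0.0003, 0.15],
    [0.032, 0, -0.0093, 0.0003, 0.15],
    [0.032, 0, -0.0093, 0.0003, 0.15],
    [0.032, 0, -0.0093, 0.0003, 0.15],
    [0.032, 0, -0.0062, 0.0003, 0.1],
    [0.032, 0, 0, 0, 0],
  ],
)

```text
clock: 12.62
tool_pos: [0.5623, -0.0269, 0.0501]
eef_rot: [0.697, -0.119, -0.697, -0.119]
contact_force: [-0.9, -0.3, -0.6]
opening: 0.365
```

```bash
python3 kn.py; python3 -c "
from geo import *
snap('scene','scene10'); crop('scene10',180,140,320,250,5,'scene10c')"
```

```text
t 12.625 z 0.0501 polar cw 1.619 rad 0.0626 toolz cw -4.559 F [0.61 0.58 0.8 ] 0.03213671328111663
```

View pics/scene10c.png

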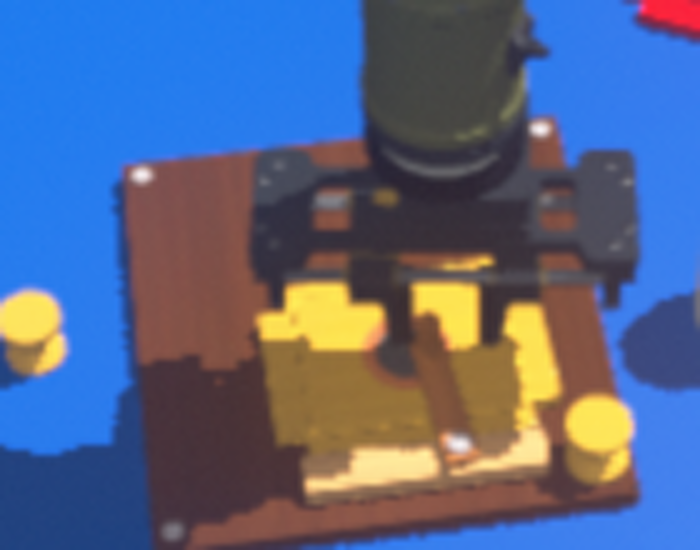

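>>> arm_command(
  plan=[
    [0.032, 0, -0.0031, 0.0001, 0.05],
    [0.032, 0, -0.0031, 0.0001, 0.05],
    [0.032, 0, 0, 0, 0],
    [0.032, 0, 0.004, 0, 0],
    [0.032, 0, 0, 0, 0],
  ],
)

```text
clock: 13.3
tool_pos: [0.5622, -0.0257, 0.0501]
eef_rot: [-0.69, 0.155, 0.69, 0.155]
contact_force: [-0.1, -0.1, -0.4]
opening: 0.363
```

```bash
python3 kn.py; python3 -c "
from geo import *
snap('scene','scene11'); crop('scene11',180,140,320,250,5,'scene11c')"
```

```text
t 13.3 z 0.0501 polar cw 1.638 rad 0.063 toolz cw -4.455 F [0.39 0.13 0.08] 0.03196392095461782
```

View pics/scene11c.png

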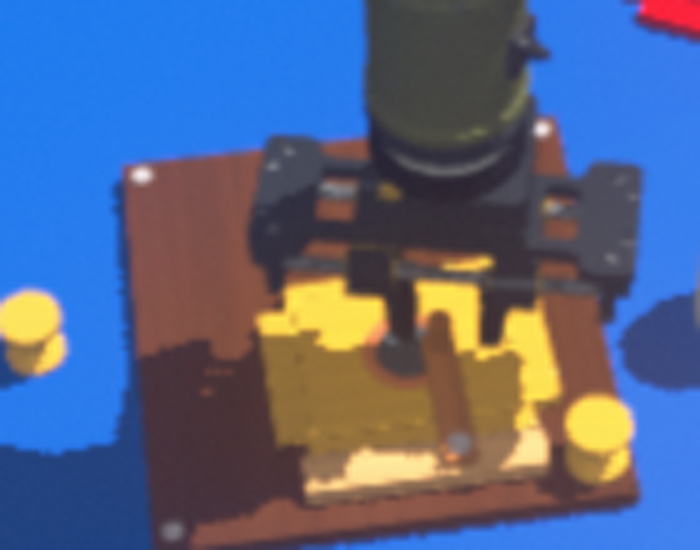

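Turn-button is now straight across, and the fingers are off the knob. Lift straight up and clear, then check.

>>> arm_command(
  plan=[
    [0.032, -0.01, 0, 0, 0],
    [0.032, -0.02, 0, 0, 0],
    [0.032, -0.05, 0, 0, 0],
    [0.032, -0.06, 0, 0, 0],
    [0.032, -0.05, 0, 0, 0],
    [0.032, 0, 0.05, 0, 0],
    [0.032, 0, 0.06, 0, 0],
    [0.032, 0, 0.06, 0, 0],
    [0.032, 0, 0.05, 0, 0],
    [0.032, 0, 0.03, 0, 0],
    [0.032, 0, 0, 0, 0],
    [0.032, 0, 0, 0, 0],
  ],
)

```text
clock: 14.85
tool_pos: [0.4562, -0.2496, 0.2404]
eef_rot: [0.69, -0.154, -0.69, -0.155]
contact_force: [-0.1, 0.9, -0.2]
opening: 0.364
```

```bash
python3 kn.py; python3 -c "
from geo import *
snap('scene','scene12'); crop('scene12',180,140,320,250,5,'scene12c');snap('top','top12'); crop('top12',220,140,330,230,7,'top12c')"; python3 pm2.py top top12; python3 pm2.py scene scene12
```

```text
t 14.85 z 0.2404 polar cw 0.491 rad 0.2669 toolz cw -4.457 F [ 0.22 -0.8   0.43] 0.03205040304055142
peg-side edge y (neg=outwards) slope -0.024 off -0.03 25
end edge x (slope=-theta) slope -0.0276 off -2.33 18
board y=-115 slope 0.0014 off 0.4 43
board y=140 slope -0.0021 off -0.02 41
board x=205 slope -0.0062 off 3.99 30
board x=-45 slope -0.0042 off -1.23 39
peg-side edge y (neg=outwards) slope -0.0158 off 1.94 22
end edge x (slope=-theta) slope -0.0248 off -3.63 18
board y=-115 slope 0.0018 off 0.63 41
board y=140 slope 0.0005 off 6.98 44
board x=205 slope 0.0067 off 3.94 37
board x=-45 slope -0.0015 off 0.1 37
```

View pics/scene12c.png

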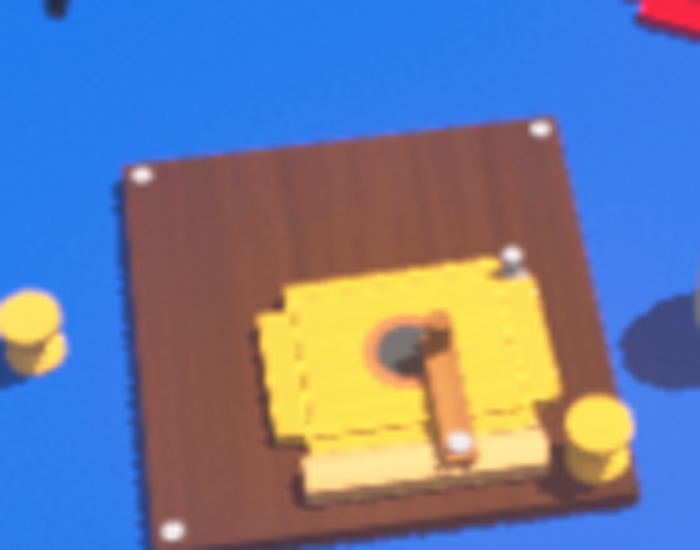

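View pics/top12c.png

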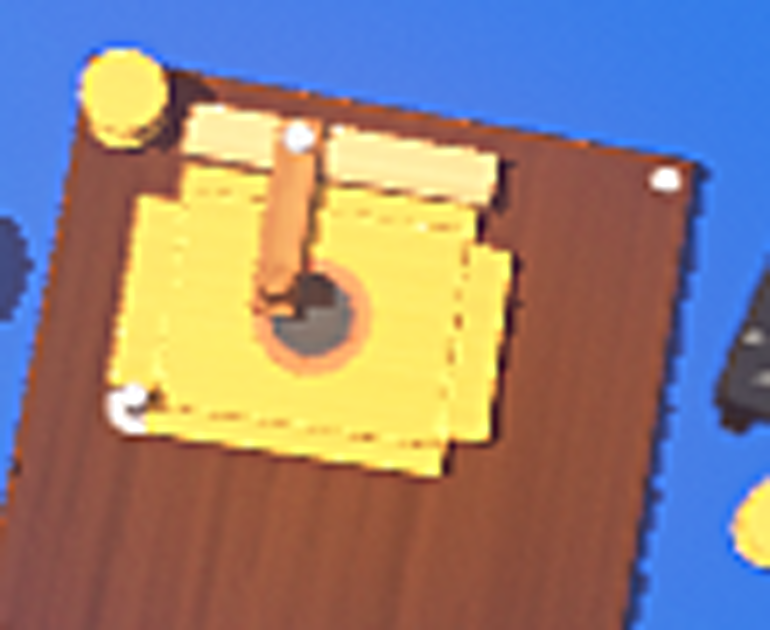

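View pics/scene12.png

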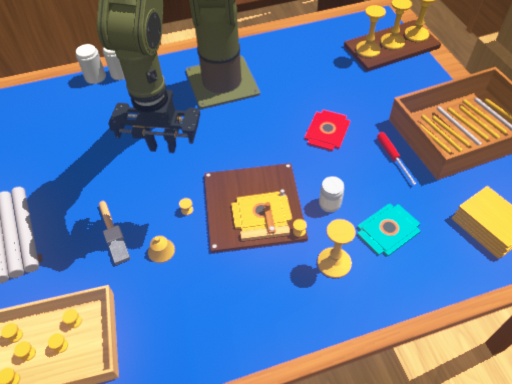

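```bash
python3 - <<'E'
from geo import *
cr=lambda x,y:((x+.5)/7-.5+220,(y+.5)/7-.5+140); cs=lambda x,y:((x+.5)/5-.5+180,(y+.5)/5-.5+140)
pt,ps=toplane('top',[cr(299,135)],.041)[0],toplane('scene',[cs(459,440)],.041)[0]
for n,q,pv in (('top',toplane('top',[cr(279,300)],.0625)[0],pt),('scene',toplane('scene',[cs(435,320)],.0625)[0],ps)):
    d=toJ(q)-toJ(pv); print(n,toJ(q).round(4),np.linalg.norm(d).round(4),'catch',-np.arctan2(d[1],d[0]).round(3))
for n in('top','scene'):
    A=np.load(n+'0.npz')['p'].astype(int);B=np.load(n+'12.npz')['p'].astype(int)
    for nm,xy in (('cup_a',(.6417,.0256)),('cup_b',(.4706,-.2305))):
        u,v=project(n,[[*xy,.04]])[0].round().astype(int); print(n,nm,abs(A-B)[v-8:v+9,u-8:u+9].mean().round(1))
print(r.get_state()['qd'].round(3))
print(r.finish_job())
E
```

```text
top [0.0501 0.0429] 0.0717 catch 1.516
scene [0.0475 0.05  ] 0.0605 catch 1.515
top cup_a 1.5
top cup_b 3.7
scene cup_a 4.8
scene cup_b 3.5
[-0.004  0.002  0.005 -0.     0.004 -0.001  0.003]
the job is handed in; nothing more can be done
None
```

The plate is square against the fence with its notch at the peg, and the turn-button points across it. I handed the job in with the arm clear, at about 15 s of the 48 s. No verdict comes back, so the figures below are my own last checks.

**What I did:** I pushed the brass plate's end with the shut fingers, following the arc round the peg, until it stalled against the fence at about 7 N. Then I straddled the knob, swung the turn-button round and lifted away.

| Check | Measured | Limit |
|---|---|---|
| Plate angle to the jig | about 0.024 rad (readings 0.016 to 0.028) | below 0.04 rad |
| edge_a, y in the jig's frame | about 99.6 mm | above 97 mm |
| Notch centre off the peg | about 2 mm | below 6 mm |
| Turn-button angle | about 1.52 rad in both views | above 1.3 rad |

- **Plate not parallel:** the plate rests on the fence at its far end, with a gap of about 2 to 3 mm at the peg end. That is the notch's 2 mm play.
- **Bystanders:** both cups matched the first pictures closely. I compared the other bystanders only by eye, and they looked unmoved.
- **Disagreements:** the two views differ by about 2 to 4 mm on some plate edges, and one board edge was up to 7 mm off in the scene view. In the top view, my hand-picked knob point lay 72 mm from the pivot instead of 62 mm, so I trust the angle from it more than the position.

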